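Switch off the finished bay of an LED ageing frame and zero its hour meter

TASK

The short LED bar in the ageing frame has done its hours. With the fingertips, gently press the raised end of the rocker switch in line with that bar until its bay is fully switched off, then press the reset key of the same bay's hour meter right down, let it come up again and withdraw. Leave the other three bays running and their meters alone, and do not shift or lift any bar or anything else.

Things in the scene. Friction and masses are not known exactly. Their poses are not given: they have to be found in the camera images.
- frame: Fixed ageing frame: aluminium switch rail 120 (x) by 484 mm (y), top 75 mm above the bench; origin on the bench under the rail's centre, x away from the robot, y left, z up. Four bays 0-3 from the left, at y +142.5, +47.5, -47.5, -142.5 mm. In line along x in each bay: rocker switch, hour meter, then (behind the rail) the LED bar they serve.
- bar_short: The short LED bar, loose in any one bay: black housing 200 mm long, 46 wide, 38 high, round lenses on top (68 mm above the bench). Origin: middle of the underside of its end nearest the rail, about 85 mm behind the rail's centre line; it runs along its own +x, away from the rail. Not to be moved.
- bar_a: One of the three long LED bars, loose in another bay: as the short one but 300 mm long; origin likewise at the end nearest the rail. Not to be moved.
- bar_b: One of the three long LED bars, loose in another bay: as the short one but 300 mm long; origin likewise at the end nearest the rail. Not to be moved.
- bar_c: One of the three long LED bars, loose in another bay: as the short one but 300 mm long; origin likewise at the end nearest the rail. Not to be moved.
- switch0 (a point): Middle of bay 0's rocker (leftmost), on its pivot, 77 mm above the bench, axes as the frame's; fixed. Rocker 34 mm long (x), 23.5 wide, shallow V-shaped top. On: the end towards the robot stands up, 9 mm above this point at 16 mm towards -x; far half level, 3 mm above. Off: near half level, 3 mm above, far end up. Press 12 to 22 mm from the point towards -x, fingers clear of the far half.
- switch1 (a point): Middle of bay 1's rocker (second from the left), on its pivot, 77 mm above the bench, axes as the frame's; fixed. As switch0.
- switch2 (a point): Middle of bay 2's rocker (third from the left), on its pivot, 77 mm above the bench, axes as the frame's; fixed. As switch0.
- switch3 (a point): Middle of bay 3's rocker (rightmost), on its pivot, 77 mm above the bench, axes as the frame's; fixed. As switch0.
- sw0 (a joint): Rocker of bay 0: 0 rad = on (all four at the start), 0.35 rad = fully off. The pressed end goes down about 6 mm, takes about 4 N, stops firmly at the end of its swing and stays where it is left; the far half must be free to rise.
- sw1 (a joint): Rocker of bay 1: 0 rad = on (all four at the start), 0.35 rad = fully off. As sw0.
- sw2 (a joint): Rocker of bay 2: 0 rad = on (all four at the start), 0.35 rad = fully off. As sw0.
- sw3 (a joint): Rocker of bay 3: 0 rad = on (all four at the start), 0.35 rad = fully off. As sw0.
- reset0 (a point): Centre of the top of bay 0's reset key when up, 84 mm above the bench, axes as the frame's; fixed. Round plastic key 12 mm in diameter, standing 6 mm above the black face (26 by 50 mm) of the hour meter, on its right-hand (-y) part: 15.5 mm right of the bay's centre line, 60 mm behind the switch's middle.
- reset1 (a point): Centre of the top of bay 1's reset key when up, 84 mm above the bench, axes as the frame's; fixed. As reset0.
- reset2 (a point): Centre of the top of bay 2's reset key when up, 84 mm above the bench, axes as the frame's; fixed. As reset0.
- reset3 (a point): Centre of the top of bay 3's reset key when up, 84 mm above the bench, axes as the frame's; fixed. As reset0.
- key0 (a joint): Reset key of bay 0: 0 = up, 0.0035 m = right down. Spring: 1.2 N at first, 4 N fully down, then a firm stop; comes up by itself.
- key1 (a joint): Reset key of bay 1: 0 = up, 0.0035 m = right down. As key0.
- key2 (a joint): Reset key of bay 2: 0 = up, 0.0035 m = right down. As key0.
- key3 (a joint): Reset key of bay 3: 0 = up, 0.0035 m = right down. As key0.
- bracket: Spare steel angle bracket, 40 by 30 mm, 35 mm high, loose on the left end of the rail's top; origin under its middle. Leave it alone.
- driver: Screwdriver lying on the bench to the right of the frame, about 200 mm long. Leave it alone.
- tub: Grey open tub of end caps, 130 by 100 by 50 mm, on the bench to the left of the frame; origin under its middle. Leave it alone.

How it is judged:
By the outcome, as a careful person would: the job done as asked, in the order asked, and still so for the second after the job is handed in, with the robot touching nothing.
It also fails if it takes over 42 s, if anything falls off the work surface, if the arm or the gripper's body presses on something with over 40 N, if the wrist force passes 120 N, or if a joint passes its speed limit or range.

ROBOT

A 6-joint arm with a two-finger parallel gripper is mounted at the origin on the work surface. World frame = base frame: x ahead of the robot, y to its left, z up, the work surface at z = 0. Lengths are in m, angles in rad, forces in N, time in s.
With the tool pointing down it reaches from about 0.4 to 0.825 m from the base axis. Payload 7 kg.
Tool frame: the origin (TCP) lies at the very end of the fingers, on their centre line; the grasp point (between the pads) lies 19 mm behind it; z points along the fingers, y is the direction in which the jaws open and shut (so a half turn about z gives the same grasp; the last joint's range is limited). The gripper opens to 88 mm and grips with 3 to 60 N. Pads are 19 mm wide; open, the fingers measure 130 mm over their backs; the gripper's body (78 mm by 193 mm) begins 47 mm behind the grasp point.
Start: joints at [-1.021, 0.359, 0.012, 0, -1.224, -0.288], TCP at [0.175, -0.652, 0.227] pointing down, gripper open.
Joint ranges: [-3.07, 3.07], [-1.43, 2.12], [-1.02, 1.25], [-3.03, 1.67], [-3.05, -0], [-3.03, 3.03]. Speed limits (rad/s): [2.39, 2.39, 3.01, 3.14, 3.14, 3.14].

INTERFACE

Orientations are given as [roll, pitch, yaw] about the fixed x, y, z axes, in that order (R = Rz(yaw) Ry(pitch) Rx(roll)).
In Python, from station import arm, eyes, job, outline_of gives the robot as it stands.
- The arm moves only by the tool apply_moves, never from a script. Its argument "moves" is a list of rows, each a list of 5 numbers: the opening, from -1 (shut) to 1 (fully open), then the shift along the tool's x, y, z in m, then the turn about the tool's z in rad. A call has 1 to 12 rows; each row shifts and turns the commanded pose from where the row before left it, along the tool's axes as they then stand; what a row does not reach is not made up. A row lasts 1/12 s, in which the tool goes at most 41.7 mm and 7.16 degrees, less where a joint would pass 70% of its speed; a pose out of reach is approached as far as the arm can. A call with a gripper value outside its range is refused whole. The fingers move at their own pace and stop on an object; "newtons" is the grip in N (left out, the last holds). Time passes only in rows, so rows that do not move let the fingers close. It gives the time, the measured TCP pose, the force and the opening at its end, in the units of the state.
- arm.get_state(): the state, without advancing time (a new reading comes with each control period).
- eyes.grab_frame(name): name is "side" or "top" or "wrist"; returns a dict with "color" (384x512x3 uint8, red, green, blue), "z_map" (384x512 float32, m along the optical axis (not along the pixel's ray), 0 where there is no reading), "camera_matrix" (3x3 intrinsics, pixels), "k1" (the pictures are not rectified: a ray, as slopes to the right and down, at radius r is drawn at 1 + k1 r^2 times it, then the intrinsics apply), "extrinsics" (4x4, takes a point from camera to world coordinates). Camera axes: x right, y up, looking along -z (the intrinsics and any distortion apply to the point x, -y, -z); pixel columns grow to the right and rows downward; lengths in m; the calibration is good to about 2 mm. A picture is of the moment at which its call begins.
- job.job_done(): hands the job in, once; it reports no verdict.
Trained networks look in a picture, given as the dict that the camera call returned (one of the last four; its "shot" number tells which), for a name from the list of things; names that differ only in an ending like _2 or _b are one class to them, and where a whole thing is asked for, a point or a joint stands for the part that bears it (a point fixed in the world has none). Each returns a list of dicts, best first, with "score" (0 to 1); they miss things now and then, are a little off and sometimes report something else, mostly with a low value. They report only what shows in the picture. A call takes as long as a camera call.
- outline_of(label, picture): "region" (384x512 bool, what is visible of it) and "extent" ([left, top, right, bottom] in pixels, round what is visible of it).
The state is a dict: "t": time; "q": joint angles; "qd": joint speeds; "joint_efforts": joint torques, N m; "eef_pos": TCP position; "ee_rot": TCP orientation; "force": force on the tool from outside, world axes, zero at the start; "moment": the same for the moment, N m; "width": finger opening in m.
Only numpy, scipy, OpenCV 4.12 (cv2) and the standard library are available. Lean on these libraries where they do the work, as an engineer would, in place of code of your own. Each camera call takes 0.05 s, during which the arm holds its last target.

## Working session

There is one attempt and no reset: what is moved stays moved. The work goes in short steps, Python scripts to look and compute and a tool call to move; the robot and the scene stay as the last step left them, time stands still between calls to the robot, and variables do not carry over. Pictures are saved under pics/ and viewed, and the job is handed in when it is done.

Besides the shell and the picture viewer there is one more tool, called by a JSON object that holds its "method" and its "body", one argument or row to a line. apply_moves: Moves the arm, as the interface text tells. Its arguments: {"type":"object","properties":{"moves":{"type":"array","items":{"type":"array","items":{"type":"number"}}},"newtons":{"type":"number"}},"required":["moves"]}

```bash
mkdir -p pics; ls; python3 - <<'E'
from station import arm, eyes, job, outline_of
import cv2,numpy as np,pickle
s=arm.get_state(); print(s)
for n in ["top","side"]:
    f=eyes.grab_frame(n)
    cv2.imwrite(f"pics/{n}0.png",cv2.resize(f["color"][:,:,::-1],(800,600),interpolation=cv2.INTER_CUBIC))
    pickle.dump(f,open(f"{n}0.pkl","wb"))
    print(n,f["camera_matrix"],f["k1"],f["extrinsics"])
    for l in ["bar_short","bar_a","frame"]:
        print(l,[(round(d["score"],2),d["extent"]) for d in outline_of(l,f)])
E
```

```text
pics
{'t': 0.0, 'q': array([-1.02092323e+00,  3.59400657e-01,  1.10700999e-02, -3.42828874e-04,
       -1.22409555e+00, -2.88081689e-01]), 'qd': array([ 9.42140758e-04,  2.06445168e-04, -5.39834052e-04, -3.27721045e-05,
        2.26204320e-04, -6.79206951e-04]), 'joint_efforts': array([ 1.08209399e-03, -5.82713950e+01,  2.93052542e+01,  6.99670315e+00,
        6.77254808e-03, -2.28512208e-04]), 'eef_pos': array([ 0.17453415, -0.65154607,  0.22561999]), 'ee_rot': array([ 3.13993847e+00, -1.54085870e-04, -2.87991787e+00]), 'force': array([-0.44334982,  0.33297627, -0.1924886 ]), 'moment': array([0.02768676, 0.02558528, 0.01277976]), 'width': 0.08779723373481338}
top [[385.31177925   0.         254.54243403]
 [  0.         385.31177925 191.86111191]
 [  0.           0.           1.        ]] -0.08804870206168694 [[ 2.25304254e-02  9.97832256e-01 -6.18317759e-02  5.27739649e-01]
 [-9.99745726e-01  2.24298143e-02 -2.32088237e-03  1.97200261e-02]
 [-9.28976041e-04  6.18683442e-02  9.98083887e-01  1.15921705e+00]
 [ 0.00000000e+00  0.00000000e+00  0.00000000e+00  1.00000000e+00]]
bar_short []
bar_a [(0.96, [223.2, 85.9, 241.6, 187.0]), (0.81, [290.2, 83.5, 308.5, 190.0]), (0.71, [255.2, 86.7, 278.9, 190.6])]
frame [(0.76, [163.4, 86.3, 335.8, 244.3])]
side [[477.03056257   0.         261.27313345]
 [  0.         477.03056257 184.2211564 ]
 [  0.           0.           1.        ]] 0.042554849995667145 [[-0.99832918  0.03110771 -0.04869457  0.50964893]
 [-0.05604722 -0.72630349  0.68508536  0.85865474]
 [-0.0140556   0.6866699   0.72683346  0.92773244]
 [ 0.          0.          0.          1.        ]]
bar_short [(0.92, [153.5, 216.6, 246.9, 245.5]), (0.6, [111.5, 117.9, 311.4, 279.4])]
bar_a [(0.75, [135.1, 137.7, 252.0, 155.8]), (0.71, [125.0, 163.9, 244.9, 186.2]), (0.66, [120.5, 188.8, 245.8, 214.6]), (0.17, [285.8, 161.0, 298.4, 165.2])]
frame [(0.68, [107.6, 117.9, 309.8, 280.8])]
```

View pics/top0.png

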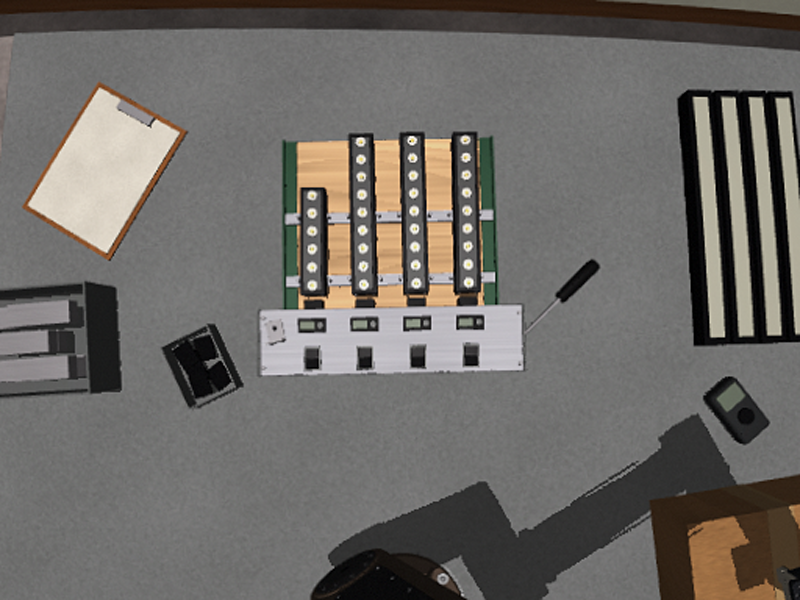

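View pics/side0.png

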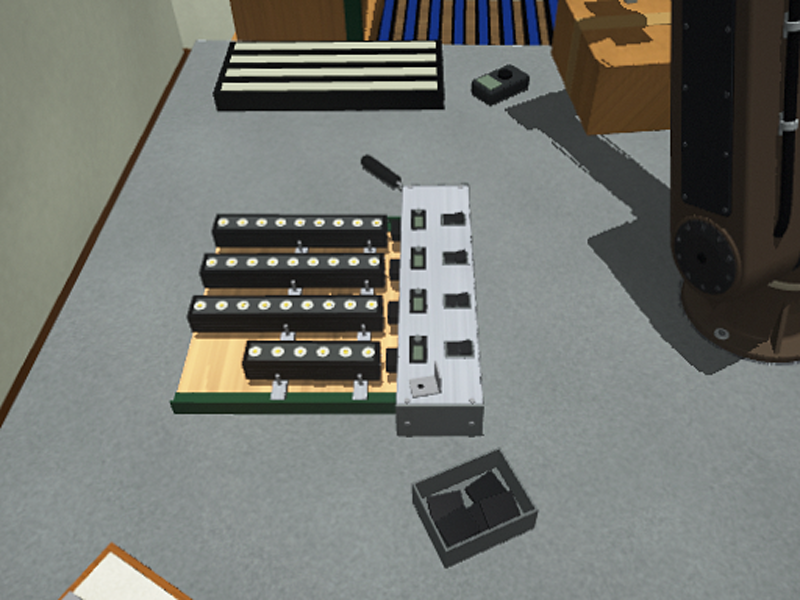

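The short bar shows in bay 0 (leftmost): top view at about (313,240), with its switch at (312,357) and meter at (312,324). The bracket, at (275,330), is close to it on the left. Next I'll find the frame's pose.

```bash
cat > h.py <<'E'
import numpy as np,cv2
def rays(f,uv):
    K=f["camera_matrix"];k=f["k1"]
    p=np.asarray(uv,float).reshape(-1,2)
    d=np.array([k,0,0,0,0.])
    n=cv2.undistortPointsIter(p.reshape(-1,1,2),K,d,None,None,(3,100,1e-12)).reshape(-1,2)
    return np.c_[n[:,0],-n[:,1],-np.ones(len(n))]
def onz(f,uv,z):
    E=f["extrinsics"];D=rays(f,uv)@E[:3,:3].T;o=E[:3,3]
    t=(z-o[2])/D[:,2]
    return o+t[:,None]*D
def byz(f,uv):
    E=f["extrinsics"];uv=np.asarray(uv,float).reshape(-1,2)
    z=f["z_map"][uv[:,1].round().astype(int),uv[:,0].round().astype(int)]
    return (rays(f,uv)*z[:,None])@E[:3,:3].T+E[:3,3]
def proj(f,P):
    E=f["extrinsics"];c=(np.asarray(P).reshape(-1,3)-E[:3,3])@E[:3,:3]
    x=c[:,0]/-c[:,2];y=-c[:,1]/-c[:,2];s=1+f["k1"]*(x*x+y*y)
    K=f["camera_matrix"]
    return np.c_[K[0,0]*x*s+K[0,2],K[1,1]*y*s+K[1,2]]
def framepts(T):
    # T=(x,y,yaw)
    c,s=np.cos(T[2]),np.sin(T[2])
    return lambda P:np.c_[T[0]+c*P[:,0]-s*P[:,1],T[1]+s*P[:,0]+c*P[:,1],P[:,2]]
E
python3 - <<'E'
from station import arm, eyes, job, outline_of
from h import *
for n in ["top","side"]:
    f=eyes.grab_frame(n)
    for l in ["sw0","switch0","key0","reset0","frame","bracket"]:
        for d in outline_of(l,f):
            v,u=np.nonzero(d["region"]); 
            if len(u)==0: continue
            c=[u.mean(),v.mean()]
            print(n,l,round(d["score"],2),np.round(d["extent"]),np.round(c,1),len(u),np.round(onz(f,c,0.08),4))
    # rail top: points with z 0.07..0.08
    g=np.stack(np.meshgrid(np.arange(512),np.arange(384)),-1).reshape(-1,2)
    P=byz(f,g); ok=(f["z_map"].ravel()>0)&(P[:,2]>.068)&(P[:,2]<.083)&(P[:,0]>.3)&(P[:,0]<.9)&(abs(P[:,1])<.5)
    m=ok.reshape(384,512).astype(np.uint8); m=cv2.morphologyEx(m,cv2.MORPH_OPEN,np.ones((3,3)))
    nl,lab,st,ce=cv2.connectedComponentsWithStats(m)
    i=1+st[1:,4].argmax(); Q=P[(lab==i).ravel()]
    print(n,"rail",st[i],np.median(Q[:,2]),cv2.minAreaRect(Q[:,:2].astype(np.float32)),Q.mean(0))
E
```

```text
top sw0 0.64 [264. 223. 272. 237.] [267.1 227.5] 104 [[ 0.4956 -0.015   0.08  ]]
top sw0 0.53 [165.  86. 337. 238.] [248.5 177.2] 15752 [[0.6356 0.0401 0.08  ]]
top switch0 0.63 [164.  86. 337. 241.] [248.5 177. ] 15921 [[0.6361 0.0402 0.08  ]]
top reset0 0.82 [162.  86. 337. 241.] [248.7 176.9] 16007 [[0.6363 0.0397 0.08  ]]
top reset0 0.24 [264. 225. 275. 236.] [267.  227.8] 109 [[ 0.4949 -0.0148  0.08  ]]
top frame 0.95 [164.  87. 335. 244.] [248.4 177. ] 15935 [[0.6361 0.0403 0.08  ]]
top bracket 0.51 [167. 202. 181. 223.] [175.4 211.4] 149 [[0.5347 0.2431 0.08  ]]
top rail [ 164  195  173   46 7110] 0.0744965861203315 ((0.52336186170578, 0.03373320400714874), (0.12067031860351562, 0.4865359961986542), 2.5087599754333496) [0.5238252  0.03225145 0.07469895]
side sw0 0.55 [287. 221. 302. 229.] [293.8 222.7] 140 [[0.4861 0.1763 0.08  ]]
side sw0 0.48 [284. 138. 297. 141.] [290.3 139.5] 67 [[ 0.4979 -0.1083  0.08  ]]
side sw0 0.43 [125. 160. 246. 188.] [187.  172.9] 2692 [[0.7547 0.0285 0.08  ]]
side switch0 0.92 [109. 121. 308. 281.] [237.9 212.5] 14171 [[0.6156 0.1519 0.08  ]]
side reset0 0.84 [111. 118. 311. 282.] [238.2 212.4] 13945 [[0.6148 0.1517 0.08  ]]
side frame 0.85 [109. 118. 311. 277.] [238.6 212.8] 13881 [[0.6137 0.1528 0.08  ]]
side bracket 0.58 [261. 234. 282. 252.] [273.  246.4] 244 [[0.5306 0.2443 0.08  ]]
side rail [ 253  118   57  144 6832] 0.07500010771691157 ((0.5227309465408325, 0.0343659371137619), (0.12020304799079895, 0.48755091428756714), 2.5404934883117676) [0.52163015 0.06997084 0.07519494]
```

Frame centre is about (0.523, 0.034) with yaw about +0.044 rad, and both cameras agree. I'll shut the fingers, square the tool to the frame and approach in an arc.

{"method": "apply_moves", "body": {
  "moves": [
    [-1, 0, 0, 0, 0.109],
    [-1, 0, 0, 0, 0.109],
    [-1, -0.0288, 0.029, 0, 0],
    [-1, -0.0288, 0.029, 0, 0],
    [-1, -0.0288, 0.029, 0, 0],
    [-1, -0.0288, 0.029, 0, 0],
    [-1, -0.0288, 0.029, 0, 0],
    [-1, -0.0288, 0.029, 0, 0],
    [-1, -0.0288, 0.029, 0, 0],
    [-1, -0.0288, 0.029, 0, 0],
    [-1, -0.0288, 0.029, 0, 0],
    [-1, -0.0288, 0.029, 0, 0]
  ],
  "newtons": 20
}}

```text
t: 2.1
eef_pos: [0.4508, -0.3479, 0.227]
ee_rot: [-3.141, 0.001, -3.098]
force: [0.3, -0.7, -0.3]
width: 0.0131
```

{"method": "apply_moves", "body": {
  "moves": [
    [-1, -0.0018, 0.041, 0, 0],
    [-1, -0.0018, 0.041, 0, 0],
    [-1, -0.0018, 0.041, 0, 0],
    [-1, -0.0018, 0.041, 0, 0],
    [-1, -0.0018, 0.041, 0, 0],
    [-1, -0.0018, 0.041, 0, 0],
    [-1, -0.0018, 0.041, 0, 0],
    [-1, -0.0018, 0.041, 0, 0],
    [-1, -0.0018, 0.041, 0, 0],
    [-1, -0.0018, 0.041, 0, 0],
    [-1, -0.0018, 0.041, 0, 0],
    [-1, 0, 0, 0, 0]
  ]
}}

```text
t: 3.1
eef_pos: [0.4502, 0.1074, 0.2271]
ee_rot: [3.14, 0.002, -3.093]
force: [-0.0, -0.5, 0.9]
width: 0.0002
```

```bash
python3 - <<'E'
from station import arm, eyes, job, outline_of
from h import *
import pickle
s=arm.get_state();print(s["t"],s["eef_pos"],s["ee_rot"],s["width"],s["force"])
f=eyes.grab_frame("wrist");pickle.dump(f,open("wrist1.pkl","wb"))
cv2.imwrite("pics/wrist1.png",cv2.resize(f["color"][:,:,::-1],(800,600),interpolation=cv2.INTER_CUBIC))
print(f["extrinsics"],f["camera_matrix"],f["k1"])
E
```

```text
3.1 [0.45023616 0.10742167 0.22705802] [ 3.14015265e+00  1.87765053e-03 -3.09307831e+00] 0.00020162267303810977 [-0.04481547 -0.48587039  0.94071595]
[[-4.96392953e-02 -9.50391707e-01 -3.07069282e-01  3.65209881e-01]
 [ 9.98766730e-01 -4.69335687e-02 -1.61943982e-02  1.04494461e-01]
 [ 9.79164491e-04 -3.07494462e-01  9.51549367e-01  3.86194922e-01]
 [ 0.00000000e+00  0.00000000e+00  0.00000000e+00  1.00000000e+00]] [[322.48820293   0.         253.95312035]
 [  0.         322.48820293 191.06532415]
 [  0.           0.           1.        ]] -0.058996917237503985
```

View pics/wrist1.png

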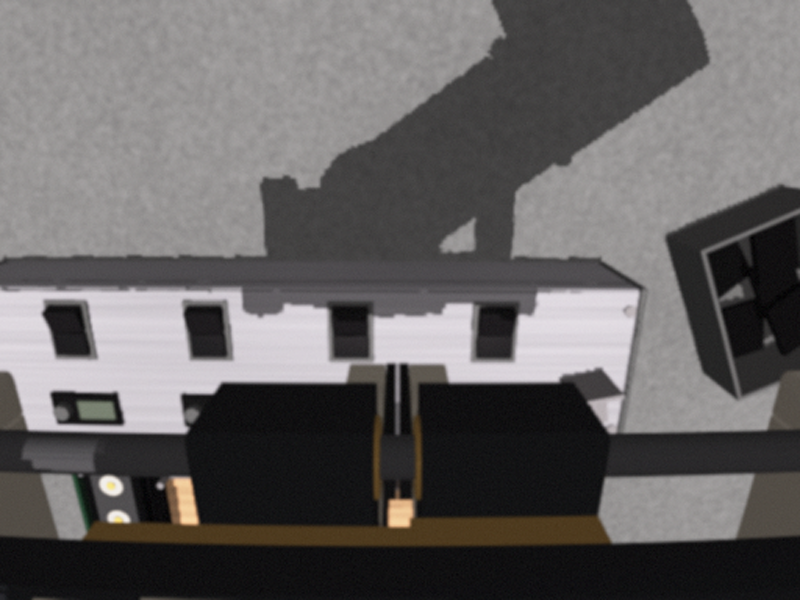

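The wrist view shows bay 0's rocker at (495,333) and the bracket at (593,390), with the other rockers at (350,333), (208,331) and (69,331). I'll measure the rocker positions.

```bash
python3 - <<'E'
from h import *
import pickle
F={n:pickle.load(open(p,"rb")) for n,p in [("top","top0.pkl"),("side","side0.pkl"),("wrist","wrist1.pkl")]}
T=(0.523,0.034,0.0442)
fp=framepts(T)
c,s=np.cos(T[2]),np.sin(T[2])
inv=lambda P:np.c_[c*(P[:,0]-T[0])+s*(P[:,1]-T[1]),-s*(P[:,0]-T[0])+c*(P[:,1]-T[1]),P[:,2]]
# rectified frame-aligned view at z=.077: 2px/mm, from x -70..70, y 250..-250
xs=np.arange(70,-70,-.5)/1000; ys=np.arange(250,-250,-.5)/1000
Y,X=np.meshgrid(ys,xs)
for n,f in F.items():
    P=fp(np.c_[X.ravel(),Y.ravel(),np.full(X.size,.077)])
    m=proj(f,P).astype(np.float32).reshape(X.shape+(2,))
    im=cv2.remap(f["color"],m[...,0],m[...,1],cv2.INTER_LINEAR)[:,:,::-1].copy()
    cv2.imwrite(f"pics/rect_{n}.png",im)
    g=im.max(2)
    for y in [142.5,47.5,-47.5,-142.5]:
        r0=int((250-y-20)*2);r1=int((250-y+20)*2)
        for lo,hi,nm in [(-60,5,"rock"),(10,58,"meter")]:
            a=int((70-hi)*2);b=int((70-lo)*2)
            sub=(g[a:b,r0-16:r1+16]<75).astype(np.uint8)
            nl,lab,st,ce=cv2.connectedComponentsWithStats(sub)
            if nl<2: continue
            i=1+st[1:,4].argmax();x0,y0,w,h,A=st[i]
            print(n,y,nm,"x",hi-(y0+h)/2,hi-y0/2,"y",250-(r0-16+x0+w)/2,250-(r0-16+x0)/2)
E
cd pics; python3 -c "
import cv2,numpy as np
a=np.vstack([cv2.imread(f'rect_{n}.png') for n in ['top','side','wrist']]);cv2.imwrite('rect_all.png',cv2.resize(a,(700,588)))"
```

```text
top 142.5 rock x -49.5 -13.0 y 130.0 155.0
top 142.5 meter x 16.5 41.5 y 117.0 166.0
top 47.5 rock x -51.5 -13.5 y 35.0 59.5
top 47.5 meter x 17.0 41.5 y 23.0 72.0
top -47.5 rock x -51.0 -13.5 y -60.5 -35.0
top -47.5 meter x 16.0 41.0 y -72.5 -23.0
top -142.5 rock x -49.0 -13.5 y -155.5 -130.0
top -142.5 meter x 16.0 41.5 y -168.0 -118.5
side 142.5 rock x -49.5 -12.5 y 125.5 153.5
side 142.5 meter x 17.5 42.0 y 117.5 166.5
side 47.5 rock x -48.5 -12.5 y 29.5 60.0
side 47.5 meter x 17.0 43.0 y 22.5 71.0
side -47.5 rock x -49.0 -11.5 y -66.0 -35.0
side -47.5 meter x 18.5 42.0 y -72.0 -23.0
side -142.5 rock x -49.0 -12.5 y -160.5 -129.5
side -142.5 meter x 18.5 42.5 y -166.5 -117.5
wrist 142.5 rock x -53.5 -13.5 y 129.0 157.0
wrist 142.5 meter x 10.0 58.0 y 114.5 170.5
wrist 47.5 rock x -53.5 -13.5 y 32.5 62.0
wrist 47.5 meter x 10.0 58.0 y 19.5 75.5
wrist -47.5 rock x -50.0 -13.0 y -62.0 -36.0
wrist -47.5 meter x 10.0 58.0 y -75.5 -19.5
wrist -142.5 rock x -50.0 -13.0 y -159.5 -131.5
wrist -142.5 meter x 15.5 40.5 y -167.5 -118.0
```

View pics/rect_all.png

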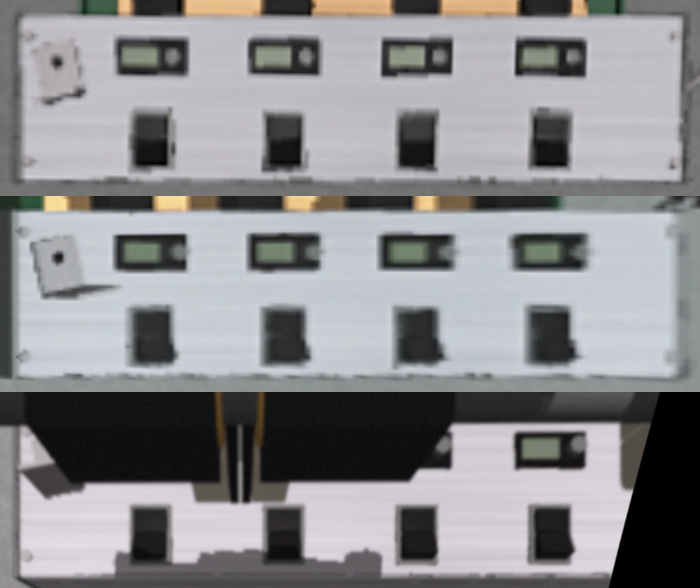

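{"method": "apply_moves", "body": {
  "moves": [
    [-1, -0.0065, 0.0219, 0, 0],
    [-1, -0.0065, 0.0219, 0, 0],
    [-1, -0.0065, 0.0219, 0, 0],
    [-1, 0, 0, 0.03, 0],
    [-1, 0, 0, 0.03, 0],
    [-1, 0, 0, 0.03, 0],
    [-1, 0, 0, 0.025, 0],
    [-1, 0, 0, 0, 0],
    [-1, 0, 0, 0, 0]
  ]
}}

```text
t: 3.9
eef_pos: [0.466, 0.1671, 0.1112]
ee_rot: [-3.14, -0.002, -3.098]
force: [-0.4, 0.6, 1.0]
width: 0.0005
```

```bash
python3 - <<'E'
from station import arm, eyes, job, outline_of
from h import *
import pickle
s=arm.get_state();print(s["t"],s["eef_pos"],s["ee_rot"],s["width"],s["force"])
for n in ["wrist","side"]:
    f=eyes.grab_frame(n);pickle.dump(f,open(n+"2.pkl","wb"))
    cv2.imwrite(f"pics/{n}2.png",cv2.resize(f["color"][:,:,::-1],(800,600),interpolation=cv2.INTER_CUBIC))
    if n=="side": cv2.imwrite(f"pics/{n}2c.png",cv2.resize(f["color"][180:280,220:350,::-1],(780,600),interpolation=cv2.INTER_CUBIC))
s=arm.get_state();print(s["t"],s["eef_pos"],s["ee_rot"],s["width"],s["force"])
E
```

```text
3.9 [0.46604847 0.16705556 0.11118951] [-3.13952960e+00 -2.00699210e-03 -3.09841958e+00] 0.0004785036856218095 [-0.3742581   0.63992403  0.95350279]
4.0 [0.46744487 0.16842143 0.11320733] [ 3.14077384e+00  1.85660581e-03 -3.09799126e+00] 0.00028309727575699813 [ 0.86904581  0.71756633 -0.02478514]
```

View pics/wrist2.png

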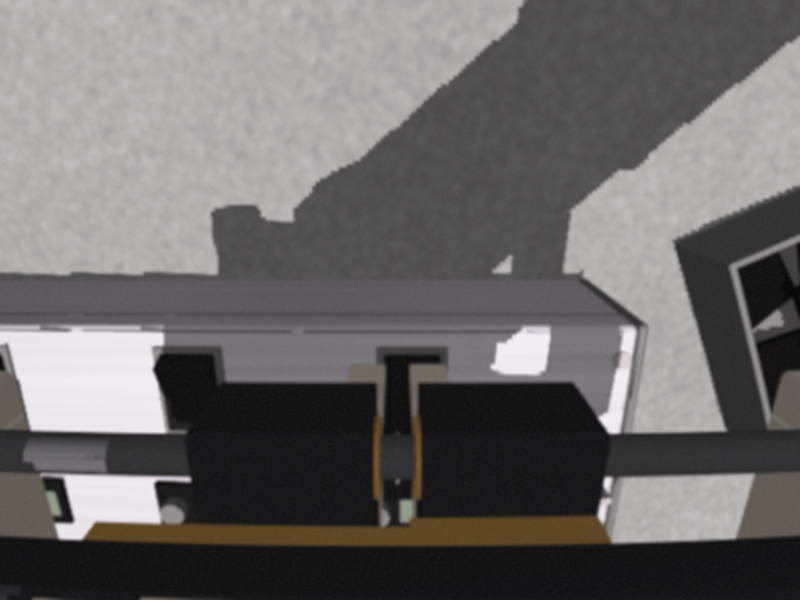

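View pics/side2c.png

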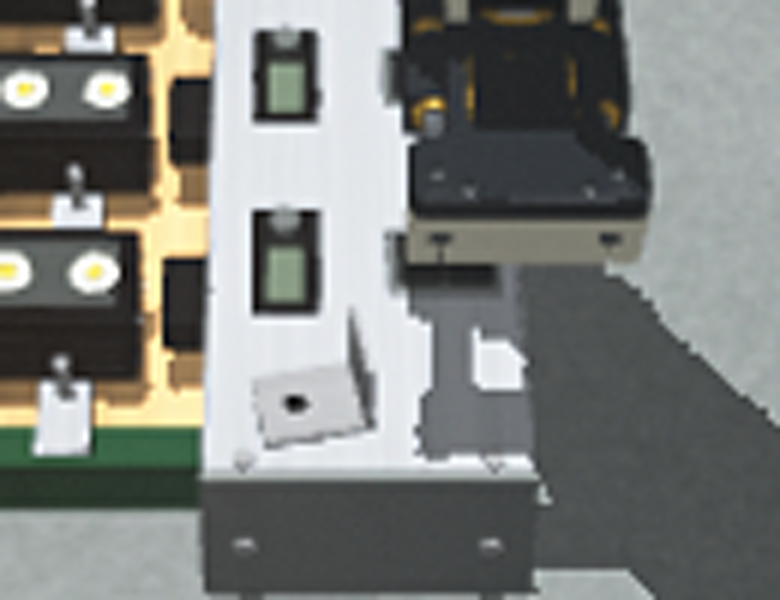

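The fingertip centre at (398,370) is about 6 mm short of the rocker centre (412,357) in y, which matches the numbers. State readings are noisy at 1–2 mm, so I'll shift, descend to just above, then average.

{"method": "apply_moves", "body": {
  "moves": [
    [-1, 0, 0.003, 0, 0],
    [-1, 0, 0.003, 0.006, 0],
    [-1, 0, 0, 0.006, 0],
    [-1, 0, 0, 0.005, 0],
    [-1, 0, 0, 0, 0],
    [-1, 0, 0, 0, 0]
  ]
}}

```text
t: 4.5
eef_pos: [0.4658, 0.174, 0.0941]
ee_rot: [-3.141, -0.001, -3.098]
force: [-0.0, 0.2, -0.5]
width: 0.0002
```

```bash
cat > avg.py <<'E'
from station import arm, eyes
from h import *
import sys
def avg(n=8):
    L=[]
    for i in range(n):
        f=eyes.grab_frame("wrist"); s=arm.get_state()
        L.append(np.r_[s["eef_pos"],s["force"],s["ee_rot"][2]])
    L=np.array(L)
    print("t",s["t"],"pos",L[:,:3].mean(0).round(4),"sd",L[:,:3].std(0).round(4),"F",L[:,3:6].mean(0).round(2),"yaw",L[:,6].mean().round(4))
    return f,L
if __name__=="__main__":
    f,L=avg(int(sys.argv[1]) if len(sys.argv)>1 else 8)
    if len(sys.argv)>2: cv2.imwrite(f"pics/{sys.argv[2]}.png",cv2.resize(f["color"][:,:,::-1],(800,600),interpolation=cv2.INTER_CUBIC))
E
python3 avg.py 8 wrist3
```

```text
t 4.9 pos [0.4661 0.1743 0.0946] sd [0.0001 0.0001 0.0001] F [0.01 0.01 0.24] yaw -3.0977
```

View pics/wrist3.png

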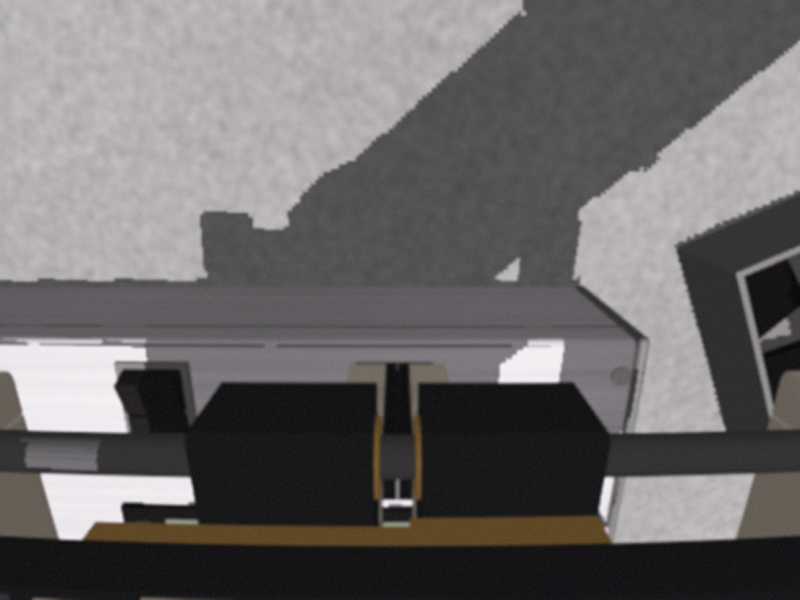

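Centred on bay 0's rocker, 19.7 mm from its pivot towards the robot. Now I'll press it down slowly.

{"method": "apply_moves", "body": {
  "moves": [
    [-1, 0, 0, 0.003, 0],
    [-1, 0, 0, 0.003, 0],
    [-1, 0, 0, 0.002, 0],
    [-1, 0, 0, 0.001, 0],
    [-1, 0, 0, 0.001, 0],
    [-1, 0, 0, 0.001, 0],
    [-1, 0, 0, 0.001, 0],
    [-1, 0, 0, 0.001, 0],
    [-1, 0, 0, 0, 0],
    [-1, 0, 0, 0, 0]
  ]
}}

```text
t: 5.73
eef_pos: [0.466, 0.1742, 0.0815]
ee_rot: [-3.141, -0.0, -3.098]
force: [-0.4, -0.1, 1.2]
width: 0.0005
```

```bash
python3 avg.py 4
```

```text
t 5.9333 pos [0.4663 0.1744 0.0815] sd [0. 0. 0.] F [-0.13  0.03  0.1 ] yaw -3.0977
```

{"method": "apply_moves", "body": {
  "moves": [
    [-1, 0, 0, 0.0005, 0],
    [-1, 0, 0, 0.0005, 0],
    [-1, 0, 0, 0.0005, 0],
    [-1, 0, 0, 0, 0],
    [-1, 0, 0, 0, 0]
  ]
}}

```text
t: 6.35
eef_pos: [0.4661, 0.1743, 0.0802]
ee_rot: [3.141, 0.0, -3.098]
force: [-1.6, 0.2, 3.9]
width: 0.0007
```

```bash
python3 avg.py 4
```

```text
t 6.55 pos [0.4661 0.1743 0.0802] sd [0. 0. 0.] F [-2.24  0.85  4.51] yaw -3.0978
```

{"method": "apply_moves", "body": {
  "moves": [
    [-1, 0, 0, 0.0003, 0],
    [-1, 0, 0, 0.0003, 0],
    [-1, 0, 0, 0, 0],
    [-1, 0, 0, 0, 0]
  ]
}}

```text
t: 6.88
eef_pos: [0.4662, 0.1744, 0.0801]
ee_rot: [3.141, 0.0, -3.098]
force: [-4.8, -0.5, 10.0]
width: 0.0002
```

```bash
python3 avg.py 4
```

```text
t 7.0833 pos [0.4662 0.1744 0.08  ] sd [0. 0. 0.] F [-4.31  0.09 10.41] yaw -3.0976
```

Firm stop at z = 80.0 mm with 10 N, which matches the fully-off geometry. I'll lift off, move towards the key and look.

{"method": "apply_moves", "body": {
  "moves": [
    [-1, 0, 0, -0.01, 0],
    [-1, 0, 0, -0.02, 0],
    [-1, 0, 0, -0.02, 0],
    [-1, -0.0199, -0.00405, 0, 0],
    [-1, -0.0199, -0.00405, 0, 0],
    [-1, -0.0199, -0.00405, 0, 0],
    [-1, -0.0199, -0.00405, 0, 0],
    [-1, 0, 0, 0, 0],
    [-1, 0, 0, 0, 0]
  ]
}}

```text
t: 7.83
eef_pos: [0.5468, 0.1611, 0.1291]
ee_rot: [-3.141, -0.001, -3.099]
force: [-0.6, -0.2, 0.5]
width: 0.0004
```

```bash
python3 avg.py 3 wrist4; python3 - <<'E'
from station import eyes
import cv2,pickle
f=eyes.grab_frame("side");pickle.dump(f,open("side4.pkl","wb"))
cv2.imwrite(f"pics/side4c.png",cv2.resize(f["color"][180:280,220:350,::-1],(780,600),interpolation=cv2.INTER_CUBIC))
f=eyes.grab_frame("top");pickle.dump(f,open("top4.pkl","wb"))
cv2.imwrite(f"pics/top4c.png",cv2.resize(f["color"][180:280,150:350,::-1],(800,400),interpolation=cv2.INTER_CUBIC))
E
```

```text
t 7.9833 pos [0.5458 0.1613 0.1293] sd [0.0002 0.0001 0.0001] F [ 0.17 -0.18  0.39] yaw -3.0983
```

View pics/wrist4.png

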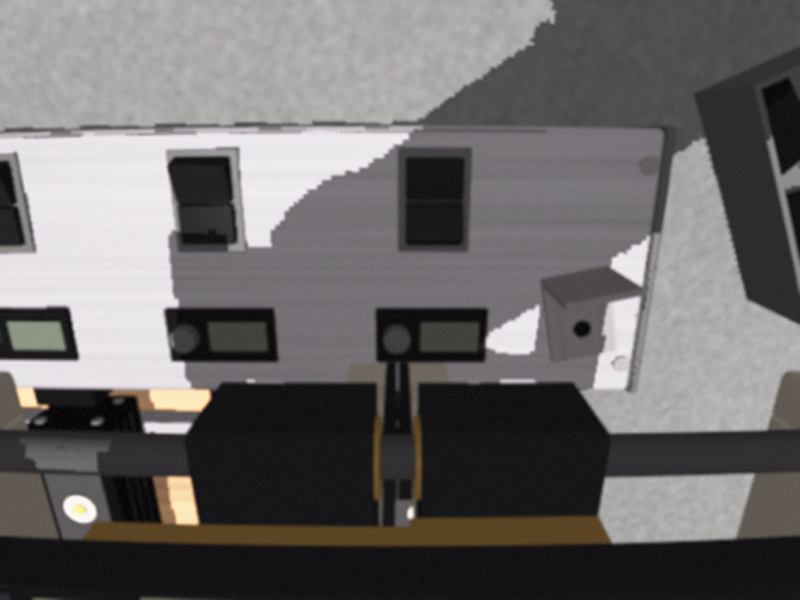

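View pics/side4c.png

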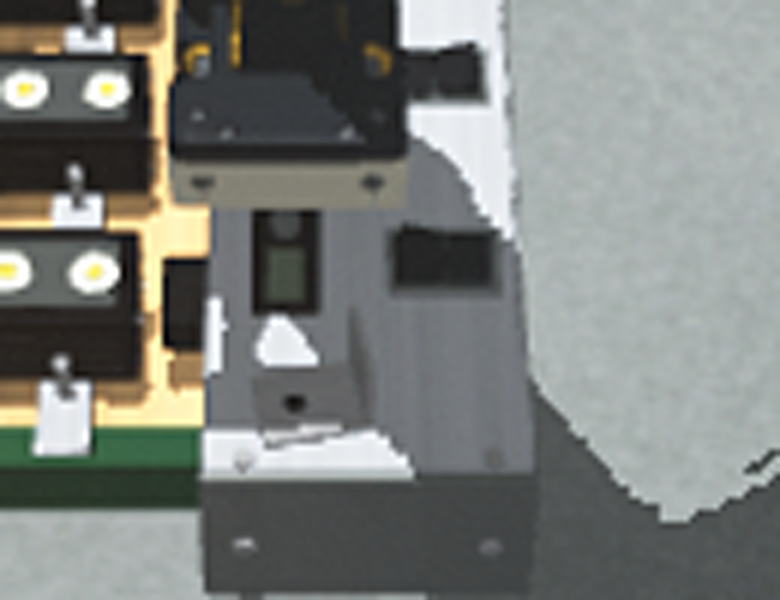

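View pics/top4c.png

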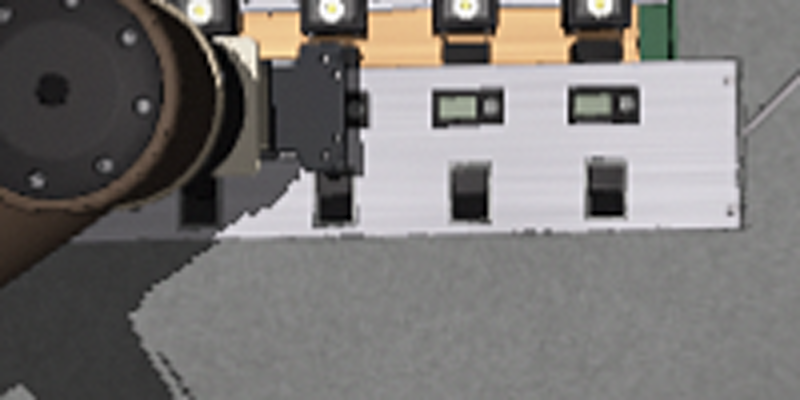

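The wrist view shows bay 0's rocker at (435,200) flipped (near half flat) while bay 1's at (207,200) is unchanged. The bay 0 key is at (397,340). I'll measure the key and the rocker heights.

```bash
python3 - <<'E'
from station import eyes
from h import *
import pickle
f=eyes.grab_frame("wrist");pickle.dump(f,open("wrist4.pkl","wb"))
cr=f["color"][190:240,230:330,::-1]
cv2.imwrite("pics/keyc.png",cv2.resize(cr,(800,400),interpolation=cv2.INTER_CUBIC))
g=f["color"][195:235,235:268].max(2)
hsv=cv2.cvtColor(f["color"],cv2.COLOR_RGB2HSV)
sub=((g>45)&(g<130)).astype(np.uint8)
win=np.zeros((384,512),np.uint8); win[200:229,242:266]=(f["color"][200:229,242:266].max(2)>40)
nl,lab,st,ce=cv2.connectedComponentsWithStats(win)
for i in range(1,nl):
    if st[i,4]>60: print("key?",st[i],ce[i],onz(f,ce[i],.084).round(4))
T=(0.523,0.034,0.0442);fp=framepts(T)
for b,y in enumerate([142.3,47.3]):
    for dx in [-16,-12,-8,8,12,16]:
        P=fp(np.array([[(-31+dx)/1e3,(y+k)/1e3,.082] for k in (-6,-3,0,3,6)]))
        q=byz(f,proj(f,P)); print(b,dx,(q[:,2].mean()*1e3).round(1),end="; ")
    print()
E
```

```text
key? [245 208  17  18 247] [252.88259109 216.62753036] [[0.5452 0.1623 0.084 ]]
0 -16 80.7; 0 -12 81.1; 0 -8 81.0; 0 8 84.1; 0 12 85.1; 0 16 86.6; 
1 -16 85.5; 1 -12 85.5; 1 -8 84.2; 1 8 80.8; 1 12 81.3; 1 16 81.0;
```

View pics/keyc.png

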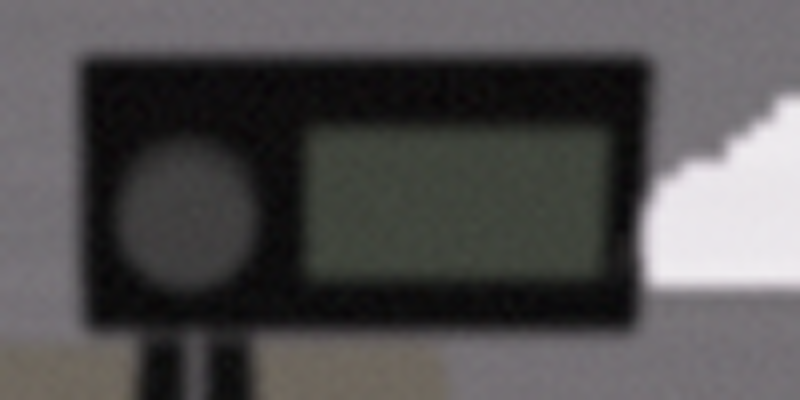

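Bay 0 is fully off: near half level at 81 mm, far end up at 86.6 mm. The TCP is within 1 mm of the key centre, so I'll descend to just above it.

{"method": "apply_moves", "body": {
  "moves": [
    [-1, 0, 0.0007, 0.012, 0],
    [-1, 0, 0, 0.015, 0],
    [-1, 0, 0, 0.01, 0],
    [-1, 0, 0, 0.003, 0],
    [-1, 0, 0, 0.001, 0],
    [-1, 0, 0, 0.001, 0],
    [-1, 0, 0, 0.001, 0],
    [-1, 0, 0, 0.001, 0],
    [-1, 0, 0, 0.001, 0],
    [-1, 0, 0, 0.001, 0],
    [-1, 0, 0, 0, 0],
    [-1, 0, 0, 0, 0]
  ]
}}

```text
t: 9.13
eef_pos: [0.5465, 0.1624, 0.0837]
ee_rot: [3.141, 0.001, -3.098]
force: [0.0, 1.2, 1.5]
width: 0.0006
```

```bash
python3 avg.py 3
```

```text
t 9.2833 pos [0.5465 0.1624 0.0837] sd [0. 0. 0.] F [-0.12  0.15  1.62] yaw -3.0977
```

Contact made (1.6 N at z = 83.7 mm). I'll press on to the stop.

{"method": "apply_moves", "body": {
  "moves": [
    [-1, 0, 0, 0.001, 0],
    [-1, 0, 0, 0.001, 0],
    [-1, 0, 0, 0.001, 0],
    [-1, 0, 0, 0.0005, 0],
    [-1, 0, 0, 0.0005, 0],
    [-1, 0, 0, 0, 0],
    [-1, 0, 0, 0, 0]
  ]
}}

```text
t: 9.87
eef_pos: [0.5466, 0.1624, 0.0806]
ee_rot: [3.141, 0.001, -3.097]
force: [-3.4, -0.4, 12.1]
width: 0.0007
```

```bash
python3 avg.py 3
```

```text
t 10.0167 pos [0.5466 0.1624 0.0806] sd [0. 0. 0.] F [-3.38  0.42 11.8 ] yaw -3.0973
```

At the stop: z = 80.6 mm (80.5 expected) and 12 N, well above the spring's 4 N. Withdrawing.

{"method": "apply_moves", "body": {
  "moves": [
    [-1, 0, 0, -0.003, 0],
    [-1, 0, 0, -0.006, 0],
    [-1, 0, 0, -0.02, 0],
    [-1, 0, 0, -0.03, 0],
    [-1, 0, 0, -0.03, 0],
    [-1, 0, 0, -0.03, 0],
    [-1, 0.03, 0, -0.02, 0],
    [-1, 0.035, 0, 0, 0],
    [-1, 0.03, 0, 0, 0],
    [-1, 0.02, 0, 0, 0],
    [-1, 0, 0, 0, 0],
    [-1, 0, 0, 0, 0]
  ]
}}

```text
t: 11.02
eef_pos: [0.4305, 0.1571, 0.219]
ee_rot: [3.141, 0.001, -3.097]
force: [0.1, -0.9, 0.8]
width: 0.0004
```

```bash
python3 avg.py 2 wrist5; python3 - <<'E'
from station import eyes
from h import *
import pickle
T=(0.523,0.034,0.0442);fp=framepts(T)
f=eyes.grab_frame("side");f0=pickle.load(open("side0.pkl","rb"))
cv2.imwrite(f"pics/side5.png",cv2.resize(f["color"][:,:,::-1],(800,600),interpolation=cv2.INTER_CUBIC))
for n,g in (("start",f0),("now",f)):
  for b,y in enumerate([142.3,47.3,-47.7,-142.7]):
    o=[]
    for X,yy in [(-46,y),(-16,y),(29,y-15.5)]:
        P=fp(np.array([[X/1e3,(yy+k)/1e3,.083] for k in (-2,0,2)]))
        o.append((byz(g,proj(g,P))[:,2].mean()*1e3).round(1))
    print(n,b,"near,far,key z",o)
d=cv2.absdiff(f["color"],f0["color"]).max(2)
cv2.imwrite("pics/diff5.png",cv2.resize(d,(800,600)))
E
```

```text
t 11.1167 pos [0.4315 0.1574 0.2188] sd [0.0002 0.     0.0001] F [-0.59  0.38 -0.18] yaw -3.0972
start 0 near,far,key z [np.float64(81.1), np.float64(81.0), np.float64(83.4)]
start 1 near,far,key z [np.float64(82.2), np.float64(77.8), np.float64(82.7)]
start 2 near,far,key z [np.float64(82.8), np.float64(361.8), np.float64(82.7)]
start 3 near,far,key z [np.float64(84.7), np.float64(80.5), np.float64(83.5)]
now 0 near,far,key z [np.float64(78.8), np.float64(87.1), np.float64(84.0)]
now 1 near,far,key z [np.float64(85.1), np.float64(79.5), np.float64(82.6)]
now 2 near,far,key z [np.float64(83.4), np.float64(79.8), np.float64(80.8)]
now 3 near,far,key z [np.float64(86.4), np.float64(80.5), np.float64(82.5)]
```

View pics/side5.png

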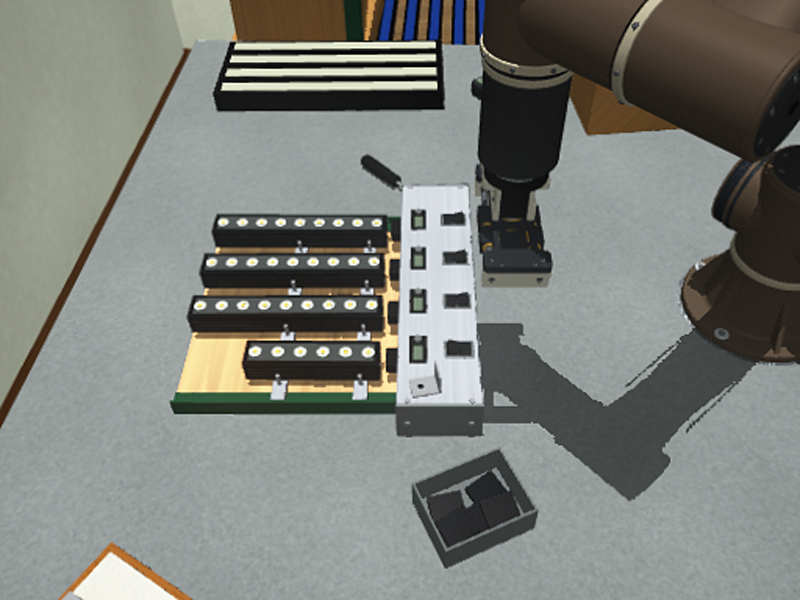

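View pics/wrist5.png

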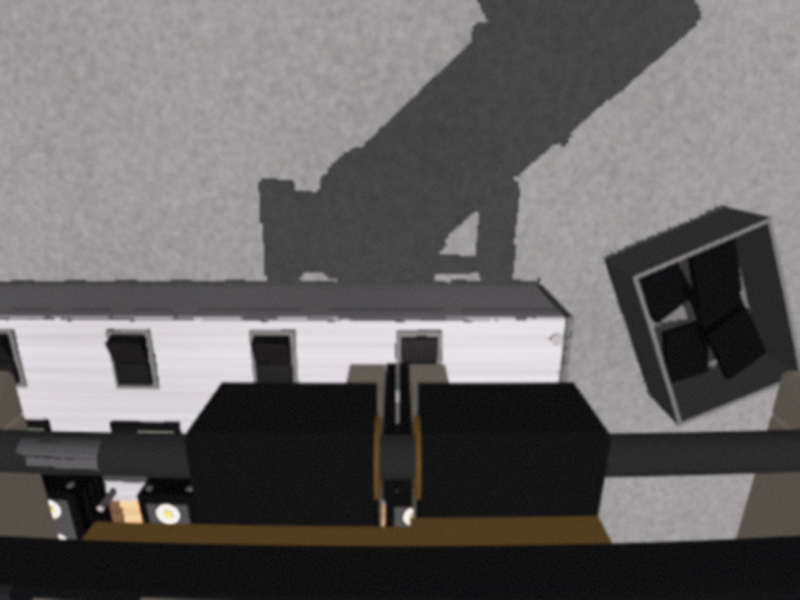

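The side view shows everything in its starting place: bay 0's rocker at (459,348) is flipped, the other three are unchanged, and bracket and bars are unmoved. Bay 0's key is up again at 84 mm and the robot is clear. Handing in.

```bash
python3 -c "
from station import job
print(job.job_done())"
```

```text
the job is handed in; nothing more can be done
None
```

I switched off bay 0 (the leftmost), where the short bar lies. I then pressed its reset key right down, let it come up and withdrew. The robot's clock stood at about 11 s when I handed the job in.

- **Rocker:** I pressed it about 20 mm from its pivot on the robot side, down to a firm stop at 80.0 mm with about 10 N. Depth readings afterwards put the near half level at about 81 mm and the far end up at about 87 mm, so it is fully off.
- **Reset key:** it reached its stop at 80.6 mm (80.5 mm expected) with about 12 N. After I withdrew, it read 84 mm again.
- **Everything else:** in the last side view the other three rockers are still on, and the bars and bracket have not moved.
- **Weaker checks:** some single depth readings were noisy. In the side camera's starting picture, bay 0's near end read 81 mm where 86 mm was expected, and one reading in bay 2 was an outlier. I relied on the wrist depth readings and the forces instead. The networks found no short bar in the top view, so I identified it from the side view and the pictures.

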